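# Dispense a ball knob with the hopper lever and close the lid softly

### The arm

A 6-joint arm with a two-finger parallel gripper is mounted at the origin on the work surface. World frame = base frame: x ahead of the robot, y to its left, z up, the work surface at z = 0. Lengths are in m, angles in degrees, forces in N, time in s.
With the tool pointing down it reaches from about 0.4 to 0.825 m from the base axis. Payload 7 kg.
Tool frame: the origin (TCP) lies at the centre of the arm's flange, where the gripper is bolted on; the fingertips stand 178 mm ahead of it and the grasp point (between the pads) lies 159 mm ahead of it; x points along the fingers, y is the direction in which the jaws open and shut, and the axes are right-handed (so a half turn about x gives the same grasp; the last joint's range is limited). The gripper opens to 88 mm and grips with 3 to 60 N. Pads are 19 mm wide; open, the fingers measure 130 mm over their backs; the gripper's body (78 mm by 193 mm) begins 47 mm behind the grasp point.
Start: joints at [-56.545, 20.546, 0.682, 0, -70.136, -16.507], TCP at [0.197, -0.646, 0.405] pointing down, gripper open.
Joint ranges: [-176.03, 176.03], [-82.01, 121.73], [-58.28, 71.71], [-173.87, 95.51], [-174.79, -0.11], [-173.66, 173.66]. Speed limits (degrees/s): [136.94, 136.94, 172.46, 180, 180, 180].

### API

Orientations are given as [roll, pitch, yaw] about the fixed x, y, z axes, in that order (R = Rz(yaw) Ry(pitch) Rx(roll)).
In Python, from plant import ctrl gives the robot as it stands. The module is installed in compiled form; this text tells all that it offers.
- The arm moves only by the shell command python3 -m inch 'ROWS'. ROWS is JSON, one flat list of numbers, 7 for each row, row after row: the shift along the tool's x, y, z in m, then the turn, a rotation vector about the tool's x, y, z in degrees, then the finger opening in m, from 0 to 0.0876. In form: [dx, dy, dz, rx, ry, rz, hand, dx, dy, dz, rx, ry, rz, hand, ...]. A call has 1 to 20 rows; each row shifts and turns the pose as measured when the row begins, along the tool's axes as they then stand; what a row does not reach is not made up. A row lasts 1/8 s, in which the tool goes at most 62.5 mm and 10.7 degrees, less where a joint would pass 70% of its speed; a pose out of reach is approached as far as the arm can. A call with a gripper value outside its range is refused whole. The fingers move at their own pace and stop on an object; the grip force is fixed at half the most. Time passes only in rows, so rows that do not move let the fingers close. It gives the time, the measured TCP pose, the force and the opening at its end, in the units of the state.
- ctrl.get_obs(): the state, without advancing time (a new reading comes with each control period).
- ctrl.snapshot(name): name is "scene" or "top" or "wrist"; returns a dict with "color" (400x640x3 uint8, red, green, blue), "depth" (400x640 float32, m along the optical axis (not along the pixel's ray), 0 where there is no reading), "K" (3x3 intrinsics, pixels), "position" and "attitude" of the camera in the world; the wrist camera has in their place "hand_eye" (4x4, takes a point from camera to tool coordinates, whose origin is the TCP and whose axes are the tool frame's). Camera axes: x right, y up, looking along -z (the intrinsics and any distortion apply to the point x, -y, -z); pixel columns grow to the right and rows downward; lengths in m; the calibration is good to about 2 mm. A picture is of the moment at which its call begins: read the wrist's pose just before it.
- ctrl.close_job(): hands the job in, once; it reports no verdict.
The state is a dict: "clock": time; "joint_pos": joint angles; "qvel": joint speeds; "tau": joint torques, N m; "tool_pos": TCP position; "orientation": TCP orientation; "force": force on the tool from outside, world axes, zero at the start; "moment": the same for the moment, N m; "opening": finger opening in m.
Only numpy, scipy, OpenCV 4.12 (cv2) and the standard library are available. Lean on these libraries where they do the work, as an engineer would, in place of code of your own. Each camera call takes 0.05 s, during which the arm holds its last target.

### The job

Press the dispenser's yellow lever all the way down with a fingertip so that the lid lifts, and keep it down until the black ball knob has rolled out into the tray. Then ease the lever slowly all the way back up, so that the lid shuts without slamming, and move clear. Do not touch the lid or the knob, grip or lift nothing, and leave everything else on the bench where it is.

Things in the scene. Friction and masses are not known exactly. Their poses are not given: they have to be found in the camera images.
- dispenser: knob dispenser fixed to the bench: a red sheet-metal hopper, 94 mm wide and 127 mm tall, with a sloping steel floor, a red catch tray at its front and a lever on its right. Origin at the centre of the base on the bench; own -x is its front (towards the robot at yaw 0), +y its left, z up. In its own axes the hopper spans x -20 to 145 mm, y -47 to 47 mm; the tray spans x -145 to -20 mm, y -47 to 47 mm, its walls 60 mm above the bench.
- lid: the hopper's lid, a clear panel in a red frame with a clear front skirt that holds the ball knob back; 165 x 96 mm, skirt 75 mm deep. Origin on its hinge pin at the hopper's back (dispenser x 145, y 0, z 127 mm); lid extends along its own -x. Level when shut; pressing the lever tips its front up, 0.6 rad when fully open, the front edge then about 220 mm above the bench. A 40 mm ball passes under the skirt from about 0.25 rad.
- lever (a joint): angle of the lever about its level pivot (along dispenser y): 0 at rest (up, lid shut), 0.45 rad at the stop (fully pressed, lid fully open). The lid turns 1.33 times as far. The lever follows the finger back up by the lid's weight and a spring: about 2 to 6 N on the pad keeps it moving or held down. Let go, it flies up and the lid slams.
- lever_pad (a point): centre of the upper face of the yellow lever pad, 40 x 40 x 12 mm, at the front end of the steel lever. The lever pivot lies at dispenser x 30, y -115, z 100 mm, and the pad 155 mm in front of it along the lever, tipped up 0.25 rad at rest. The pad's face is about 148 mm above the bench at rest and 79 mm at the stop (about 69 mm of travel, nearly straight down, moving under 10 mm fore and aft). Pressed from above; moves with the lever.
- ball_center (a point): centre of the loose black ball knob, 40 mm across, about 60 g; at the start behind the lid's skirt on the hopper's sloping floor (centre about 64 mm above the bench). It rolls out by itself, in about a second, when the lid is open.
- ball: the same black ball knob; this origin turns with it as it rolls, so use its centre point instead.
- tray_floor (a point): middle of the catch tray's floor, 16 mm above the bench, tray inside 116 x 82 mm. A ball in the tray has its centre about 35 mm above the bench.
- red_bin: the open-fronted red plastic bin of screws, 120 x 85 x 62 mm, loose on the bench, origin at the centre of its underside; a bystander, to be left alone
- cream_bin: the open-fronted cream plastic bin of screws, 120 x 85 x 62 mm, loose on the bench, origin at the centre of its underside; a bystander, to be left alone
- carton: the blue carton with a white band, 70 x 110 x 50 mm, loose on the bench, origin at the centre of its underside; a bystander, to be left alone
- jar: the clear jar, 60 mm across, 75 mm tall, loose on the bench, origin at the centre of its underside; a bystander, to be left alone
- eye_bolt: the steel eye bolt lying flat, about 115 mm long and 56 mm across the eye (origin at the centre of the eye), loose on the bench; a bystander, to be left alone
- wrench: the steel wrench lying flat, 150 mm long, loose on the bench, origin at the centre of its underside; a bystander, to be left alone
- spool: the orange spool with a grey core, 60 mm across, 47 mm tall, loose on the bench, origin at the centre of its underside; a bystander, to be left alone

How it is judged:
By the outcome, as a careful person would: the job done as asked, in the order asked, and still so for the second after the job is handed in, with the robot touching nothing.
It also fails if it takes over 42 s, if anything falls off the work surface, if the arm or the gripper's body presses on something with over 40 N, if the wrist force passes 120 N, or if a joint passes its speed limit or range.

## Working session

There is one attempt and no reset: what is moved stays moved. The work goes in short steps, Python scripts to look and compute and a shell command to move; the robot and the scene stay as the last step left them, time stands still between calls to the robot, and variables do not carry over. Pictures are saved under pics/ and viewed, and the job is handed in when it is done.

```bash
mkdir -p pics
python3 - <<'E'
from plant import ctrl
import cv2,numpy as np,pickle
o=ctrl.get_obs();print(o)
for n in("scene","top"):
    s=ctrl.snapshot(n);pickle.dump(s,open(n+".pkl","wb"))
    cv2.imwrite(f"pics/{n}0.png",s["color"][...,::-1]);print(n,s["K"],s["position"],s["attitude"],[k for k in s])
E
```

```text
{'clock': 0.0, 'joint_pos': array([-5.65457159e+01,  2.05906465e+01,  6.35874284e-01, -1.90377619e-02,
       -7.01362906e+01, -1.65068951e+01]), 'qvel': array([ 0.03049278, -0.04144604,  0.00836789,  0.07309463, -0.05562036,
        0.00748548]), 'tau': array([ 5.71624514e-04, -5.82714808e+01,  2.93048948e+01,  6.99693918e+00,
        6.80900455e-03, -1.78523433e-04]), 'tool_pos': array([ 0.19670271, -0.64551081,  0.40375072]), 'orientation': array([ 95.38946302,  89.90719459, 112.33036909]), 'force': array([0.1956489 , 0.57432514, 0.16509646]), 'moment': array([-0.00515861,  0.03205744, -0.01033908]), 'opening': 0.08769959752232698}
scene [[432.67574624   0.         310.08868311]
 [  0.         432.67574624 203.32426801]
 [  0.           0.           1.        ]] [1.1778887  0.16533615 1.04638388] [32.5085679   0.83431982 94.83082943] ['color', 'depth', 'K', 'position', 'attitude']
top [[395.55550057   0.         319.11540375]
 [  0.         395.55550057 197.18654713]
 [  0.           0.           1.        ]] [0.52445308 0.09452502 1.11439354] [  3.48337207  -0.27527515 -88.38461204] ['color', 'depth', 'K', 'position', 'attitude']
```

View pics/scene0.png

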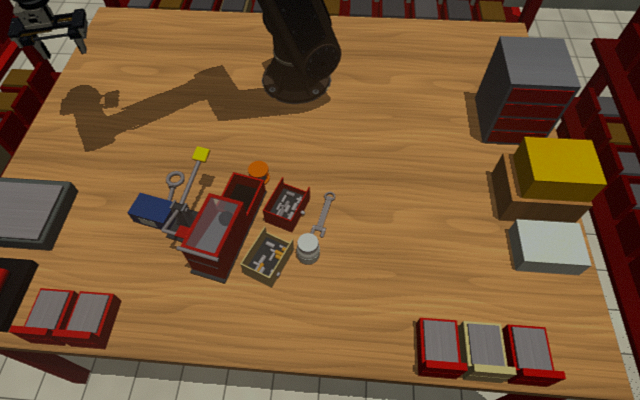

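View pics/top0.png

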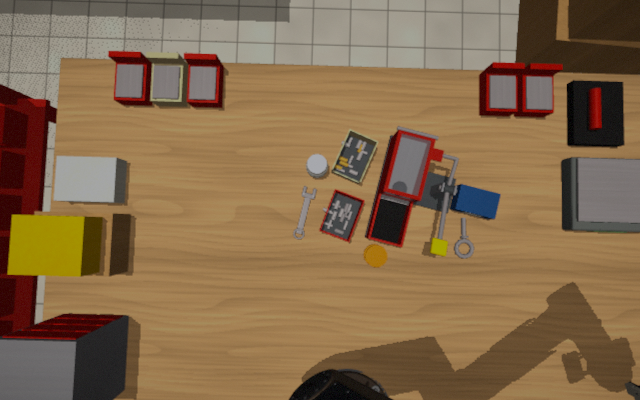

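The top view shows the yellow pad at about (440,247), the hopper at (405,165), the ball at about (400,186) and the tray at (390,220). The eye bolt (463,240) lies beside the pad and the carton is at (475,202). Next I'll localise the pad.

```bash
cat > h.py <<'E'
import numpy as np,cv2
from scipy.spatial.transform import Rotation as R
def cloud(s,pose=None):
    K=s["K"];d=s["depth"];v,u=np.mgrid[:d.shape[0],:d.shape[1]]
    p=np.stack([(u-K[0,2])/K[0,0]*d,-(v-K[1,2])/K[1,1]*d,-d],-1)
    if "position" in s: return p@R.from_euler('xyz',s["attitude"],degrees=True).as_matrix().T+s["position"]
    H=s["hand_eye"];p=p@H[:3,:3].T+H[:3,3]
    return p@R.from_euler('xyz',pose[1],degrees=True).as_matrix().T+pose[0]
def yellow(s):
    h=cv2.cvtColor(s["color"],cv2.COLOR_RGB2HSV)
    return (abs(h[...,0].astype(int)-29)<4)&(h[...,1]>200)&(h[...,2]>120)
E
python3 - <<'E'
import pickle;from h import *
for n,(u,v) in dict(top=(440,247),scene=(201,154)).items():
    s=pickle.load(open(n+".pkl","rb"));P=cloud(s);m=yellow(s)
    w=np.zeros_like(m);w[v-14:v+15,u-14:u+15]=1;m&=w&(s["depth"]>0)
    q=P[m];z=np.median(q[:,2]);q=q[abs(q[:,2]-z)<.02];print(n,len(q),q.mean(0),q.min(0),q.max(0))
    if n=="top":
        x=cv2.minAreaRect(q[:,:2].astype(np.float32));print(x)
        print('bench',np.median(P[300:330,200:250].reshape(-1,3),0))
        print([P[b,a].round(3) for a,b in [(452,190),(445,215),(397,128),(437,139),(381,190),(370,240),(402,247),(463,240),(477,202),(375,256)]])
E
```

```text
top 235 [ 0.47155853 -0.20269266  0.14774852] [ 0.45150617 -0.22461349  0.13909204] [ 0.49175545 -0.18312268  0.15564067]
((0.471462607383728, -0.20301885902881622), (0.037177108228206635, 0.036885298788547516), 75.08636474609375)
bench [ 2.59569999e-01  3.43752889e-01 -3.33774778e-04]
[array([ 0.613, -0.245,  0.115]), array([ 0.549, -0.226,  0.121]), array([ 0.765, -0.1  ,  0.129]), array([ 0.739, -0.2  ,  0.133]), array([ 0.611, -0.071,  0.077]), array([ 0.476, -0.056, -0.004]), array([ 0.463, -0.133,  0.059]), array([ 0.484, -0.311,  0.014]), array([ 0.589, -0.336,  0.048]), array([ 0.436, -0.063,  0.046])]
scene 160 [ 0.47267551 -0.20170044  0.14790094] [ 0.4531763  -0.22301983  0.14139565] [ 0.49308151 -0.18227354  0.1555028 ]
```

The pad face is at about (0.472, -0.202, 0.148) and both cameras agree. The lever runs at about -16° yaw. Next I'll work out the approach in tool axes.

```bash
cat > go.py <<'E'
import sys;from plant import ctrl;from h import *
def rel(t,yaw=-16):
    o=ctrl.get_obs();M=R.from_euler('xyz',o["orientation"],degrees=True).as_matrix()
    y=np.array([-np.sin(np.radians(yaw)),np.cos(np.radians(yaw)),0]);x=np.array([0,0,-1.])
    if M[:,1]@y<0:y=-y
    T=np.stack([x,y,np.cross(x,y)],1)
    print('t',o["clock"].__round__(2),'pos',o["tool_pos"].round(4),'F',o["force"].round(2),'open',round(o["opening"],4),'q',o["joint_pos"].round(0))
    print('axes y',M[:,1].round(3),'z',M[:,2].round(3))
    print('shift',(M.T@(np.array(t)-o["tool_pos"])).round(4),'rotvec',R.from_matrix(M.T@T).as_rotvec(degrees=True).round(2))
if __name__=="__main__": rel([float(a) for a in sys.argv[1:4]])
E
python3 go.py 0.472 -0.202 0.380
```

```text
t 0.1 pos [ 0.1967 -0.6455  0.4038] F [-0.43  0.05 -0.68] open 0.0879 q [-57.  21.   1.  -0. -70. -17.]
axes y [-0.291  0.957  0.001] z [ 0.957  0.291 -0.   ]
shift [0.0243 0.344  0.3926] rotvec [ 3.294e+01 -3.000e-02 -8.000e-02]
```

```bash
python3 -m inch '[0,0.024,0.028,0,0,0,0, 0,0.024,0.028,0,0,0,0, 0,0.024,0.028,0,0,0,0, 0,0.024,0.028,0,0,0,0, 0,0.024,0.028,0,0,0,0, 0,0.024,0.028,0,0,0,0, 0,0.024,0.028,0,0,0,0, 0,0.024,0.028,0,0,0,0, 0,0.024,0.028,0,0,0,0, 0,0.024,0.028,0,0,0,0, 0,0.024,0.028,0,0,0,0, 0,0.024,0.028,0,0,0,0, 0,0,0,8.2,0,0,0, 0,0,0,8.2,0,0,0, 0,0,0,8.2,0,0,0, 0,0,0,8.2,0,0,0, 0,0,0,0,0,0,0]'; python3 go.py 0.472 -0.202 0.380
```

```text
clock: 2.22
tool_pos: [0.4402, -0.2586, 0.3981]
orientation: [149.8, 89.2, 132.9]
force: [-0.3, -1.0, 0.7]
opening: 0.0005
t 2.23 pos [ 0.4402 -0.2586  0.3981] F [-0.27 -0.96  0.65] open 0.0005 q [ -9.   5. -20.  -1. -65. -98.]
axes y [0.29  0.957 0.007] z [ 0.957 -0.289 -0.011]
shift [0.0184 0.0632 0.0143] rotvec [-0.83 -0.65 -0.38]
```

```bash
python3 -m inch '[0.004,0.021,0.005,0,-0.3,-0.2,0, 0.004,0.021,0.005,0,-0.3,-0.2,0, 0.004,0.021,0.005,0,0,0,0, 0,0,0,0,0,0,0]'; python3 go.py 0.472 -0.202 0.380
python3 - <<'E'
from plant import ctrl;from h import *
o=ctrl.get_obs();s=ctrl.snapshot("wrist");P=cloud(s,(o["tool_pos"],o["orientation"]));m=yellow(s)&(s["depth"]>0)&(abs(P[...,2]-.148)<.02)
print(m.sum(),P[m].mean(0),P[m].min(0),P[m].max(0))
cv2.imwrite("pics/w1.png",s["color"][...,::-1])
s=ctrl.snapshot("scene");cv2.imwrite("pics/s1.png",cv2.resize(s["color"][60:310,60:380,::-1],None,fx=2.3,fy=2.3))
E
```

```text
clock: 2.72
tool_pos: [0.4729, -0.2013, 0.3853]
orientation: [-157.2, 89.9, -173.2]
force: [0.3, -0.1, 0.1]
opening: 0.0006
t 2.73 pos [ 0.4729 -0.2013  0.3853] F [ 0.3  -0.1   0.13] open 0.0006 q [  -1.    6.  -21.    0.  -63. -105.]
axes y [ 0.277  0.961 -0.001] z [ 0.961 -0.277 -0.002]
shift [ 0.0053 -0.0009 -0.0006] rotvec [-0.05 -0.09  0.04]
12 [ 0.47906645 -0.18913293  0.14638854] [ 0.47472437 -0.1918451   0.14472766] [ 0.48337354 -0.18740396  0.14831273]
```

View pics/w1.png

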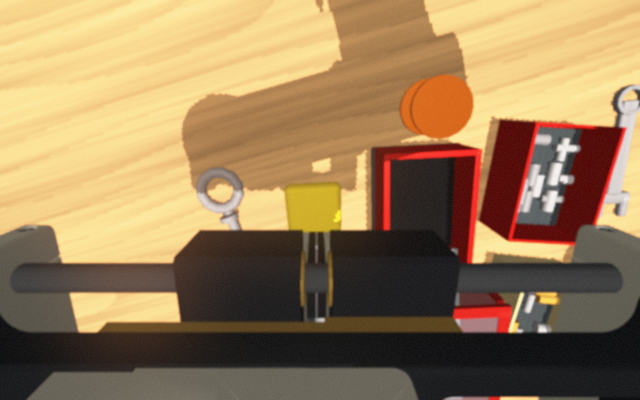

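View pics/s1.png

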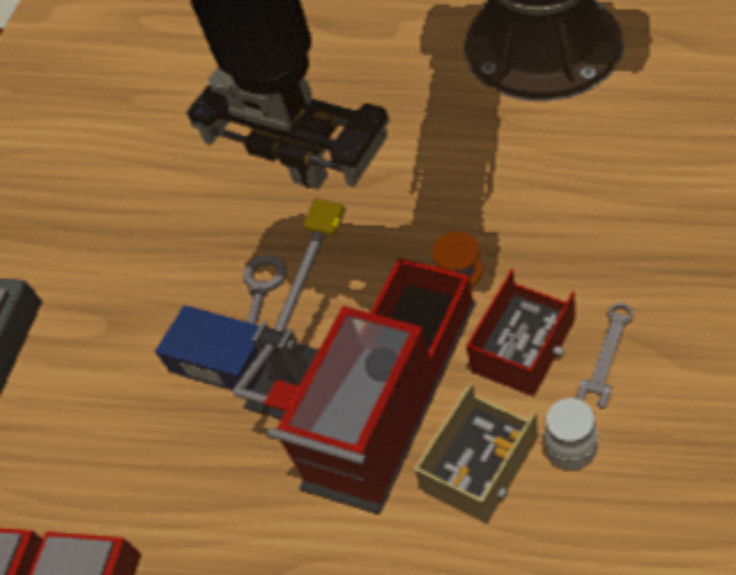

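The wrist picture shows the pad at (314,205), centred under the closed fingers at (317,235). The scene view shows the gripper body clear of the lid and tray. I'll descend to contact now.

```bash
python3 -m inch '[0.015,0,0,0,0,0,0, 0.015,0,0,0,0,0,0, 0.015,0,0,0,0,0,0, 0.008,0,0,0,0,0,0, 0.004,0,0,0,0,0,0, 0.003,0,0,0,0,0,0, 0.003,0,0,0,0,0,0]'; python3 go.py 0.472 -0.202 0.259
```

```text
clock: 3.7
tool_pos: [0.4705, -0.204, 0.3184]
orientation: [-156.5, 89.8, -172.6]
force: [-1.5, 0.5, 5.0]
opening: 0.0004
t 3.7 pos [ 0.4705 -0.204   0.3184] F [-1.47  0.55  4.98] open 0.0004 q [  -1.   10.  -26.    0.  -54. -105.]
axes y [ 0.279  0.96  -0.001] z [ 0.96  -0.279 -0.003]
shift [0.0594 0.0024 0.001 ] rotvec [-0.19 -0.17  0.07]
```

Contact at 5 N, tip z about 0.140. I'll press down next.

```bash
python3 -m inch '[0.006,0.001,0,0,0,0,0, 0.006,0,0,0,0,0,0, 0.006,0,0,0,0,0,0, 0.006,0,0,0,0,0,0, 0.006,0,0,0,0,0,0, 0.006,0,0,0,0,0,0, 0.006,0,0,0,0,0,0]'; python3 go.py 0.472 -0.202 0.259
```

```text
clock: 4.58
tool_pos: [0.4698, -0.2031, 0.2743]
orientation: [-157.8, 89.8, -173.9]
force: [-2.3, 0.7, 4.4]
opening: 0.0008
t 4.58 pos [ 0.4698 -0.2031  0.2743] F [-2.29  0.74  4.39] open 0.0008 q [  -1.   13.  -30.    0.  -48. -105.]
axes y [ 0.279  0.96  -0.002] z [ 0.96  -0.279 -0.004]
shift [0.0153 0.0017 0.0019] rotvec [-0.19 -0.22  0.09]
```

```bash
python3 -m inch '[0.005,0.0005,0.0005,0,0,0,0, 0.004,0,0.0005,0,0,0,0, 0.003,0,0,0,0,0,0, 0.002,0,0,0,0,0,0]'; python3 go.py 0.472 -0.202 0.259;python3 - <<'E'
from plant import ctrl;from h import *
s=ctrl.snapshot("scene");cv2.imwrite("pics/s2.png",cv2.resize(s["color"][60:310,60:380,::-1],None,fx=2.3,fy=2.3))
E
```

```text
clock: 5.08
tool_pos: [0.4711, -0.2033, 0.2589]
orientation: [-146.1, 89.7, -162.3]
force: [-6.1, 2.5, 20.2]
opening: 0.0003
t 5.08 pos [ 0.4711 -0.2033  0.2589] F [-6.1   2.46 20.17] open 0.0003 q [  -1.   14.  -30.    0.  -46. -105.]
axes y [ 0.278  0.96  -0.003] z [ 0.96  -0.278 -0.004]
shift [-0.0001  0.0015  0.0005] rotvec [-0.16 -0.21  0.14]
```

View pics/s2.png

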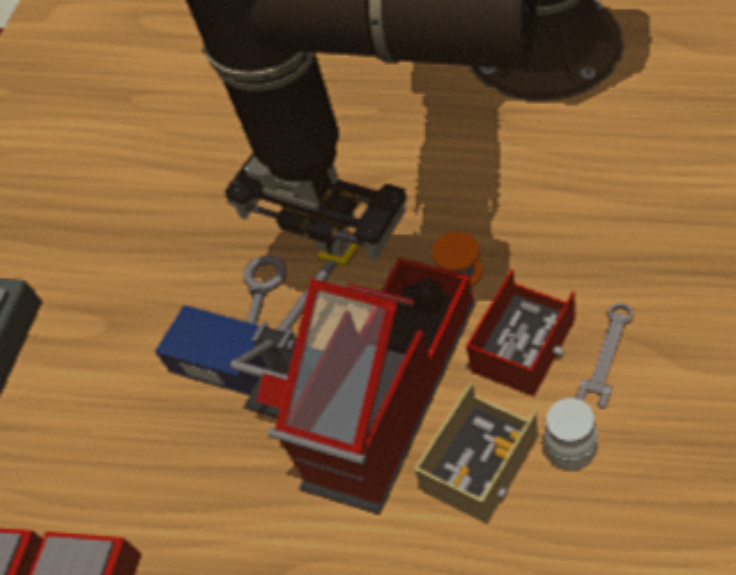

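The lever is at its stop at 20 N and the lid is wide open. The ball is at (425,295), rolling into the tray. I'll hold here.

```bash
python3 -m inch '[0.0008,0,0,0,0,0,0, 0.0008,0,0,0,0,0,0, 0.0008,0,0,0,0,0,0, 0.0008,0,0,0,0,0,0, 0.0008,0,0,0,0,0,0, 0.0008,0,0,0,0,0,0, 0.0008,0,0,0,0,0,0, 0.0008,0,0,0,0,0,0]'; python3 go.py 0.472 -0.202 0.259;python3 - <<'E'
from plant import ctrl;from h import *
s=ctrl.snapshot("scene");cv2.imwrite("pics/s3.png",cv2.resize(s["color"][60:310,60:380,::-1],None,fx=2.3,fy=2.3))
s=ctrl.snapshot("top");cv2.imwrite("pics/t3.png",cv2.resize(s["color"][90:290,280:520,::-1],None,fx=3,fy=3))
P=cloud(s);d=s["color"].max(-1)<45
for a in((400,205),(390,225),(395,215),(385,230)):print(a,P[a[1],a[0]].round(3))
E
```

```text
clock: 6.12
tool_pos: [0.4707, -0.203, 0.259]
orientation: [-103.1, 89.8, -119.1]
force: [-6.8, 3.4, 16.3]
opening: 0.0005
t 6.12 pos [ 0.4707 -0.203   0.259 ] F [-6.75  3.44 16.26] open 0.0005 q [  -1.   14.  -31.    0.  -46. -105.]
axes y [ 0.275  0.962 -0.004] z [ 0.962 -0.275 -0.001]
shift [-0.      0.0013  0.001 ] rotvec [ 0.05 -0.05  0.22]
(400, 205) [ 0.576 -0.134  0.018]
(390, 225) [ 0.522 -0.024  0.47 ]
(395, 215) [ 0.548 -0.121  0.017]
(385, 230) [ 0.514 -0.013  0.487]
```

View pics/s3.png

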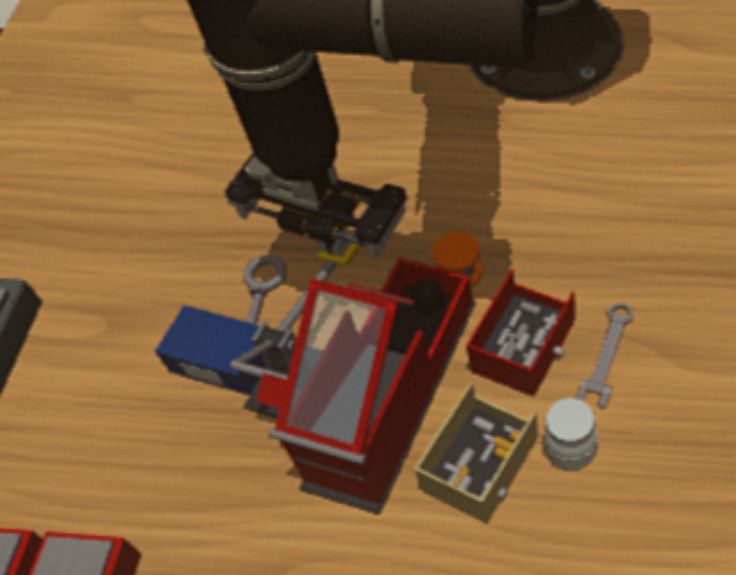

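View pics/t3.png

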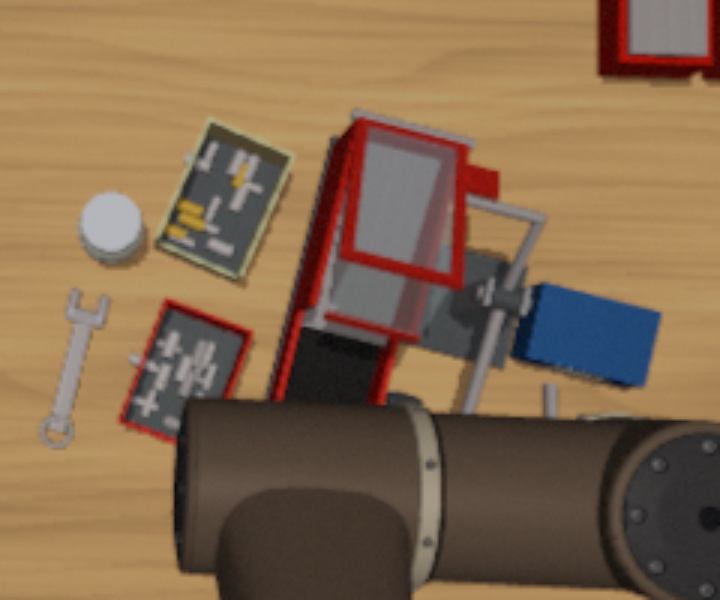

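```bash
python3 - <<'E'
from plant import ctrl;from h import *
s=ctrl.snapshot("scene");P=cloud(s)
for a in((246,187),(246,184),(242,187),(235,195)):print(P[a[1],a[0]].round(3))
E
python3 -m inch '[-0.002,0,0,0,0,0,0, -0.002,0,0,0,0,0,0, -0.002,0,0,0,0,0,0, -0.002,0,0,0,0,0,0, -0.002,0,0,0,0,0,0, -0.002,0,0,0,0,0,0]'; python3 go.py 0.472 -0.202 0.325
```

```text
[ 0.506 -0.087  0.05 ]
[ 0.499 -0.087  0.056]
[ 0.509 -0.097  0.054]
[ 0.511 -0.123  0.013]
clock: 7.02
tool_pos: [0.4699, -0.2028, 0.2705]
orientation: [-126.2, 89.7, -142.2]
force: [-3.3, 0.7, 6.0]
opening: 0.0005
t 7.03 pos [ 0.4699 -0.2028  0.2705] F [-3.3   0.73  5.97] open 0.0005 q [  -1.   13.  -30.    0.  -47. -105.]
axes y [ 0.275  0.961 -0.004] z [ 0.961 -0.275 -0.003]
shift [-0.0545  0.0011  0.0016] rotvec [ 0.03 -0.16  0.22]
```

The ball's top is at z about 0.055 in the tray (centre about 0.035). The lever is following at 6 N, so I'll continue the slow rise.

```bash
python3 -m inch '[-0.002,0,0,0,0,0,0, -0.002,0,0,0,0,0,0, -0.002,0,0,0,0,0,0, -0.002,0,0,0,0,0,0, -0.002,0,0,0,0,0,0, -0.002,0,0,0,0,0,0, -0.002,0,0,0,0,0,0, -0.002,0,0,0,0,0,0, -0.002,0,0,0,0,0,0, -0.002,0,0,0,0,0,0, -0.002,0,0,0,0,0,0, -0.002,0,0,0,0,0,0]'; python3 go.py 0.472 -0.202 0.325
```

```text
clock: 8.52
tool_pos: [0.4705, -0.2028, 0.2965]
orientation: [-110.9, 89.8, -126.8]
force: [-3.1, -0.3, 4.2]
opening: 0.0005
t 8.53 pos [ 0.4705 -0.2028  0.2965] F [-3.07 -0.35  4.22] open 0.0005 q [  -1.   11.  -28.    0.  -51. -105.]
axes y [ 0.275  0.961 -0.004] z [ 0.961 -0.275 -0.001]
shift [-0.0285  0.0011  0.0012] rotvec [ 0.05 -0.08  0.22]
```

```bash
python3 -m inch '[-0.0015,0,0,0,0,0,0, -0.0015,0,0,0,0,0,0, -0.0015,0,0,0,0,0,0, -0.0015,0,0,0,0,0,0, -0.0015,0,0,0,0,0,0, -0.0015,0,0,0,0,0,0, -0.0015,0,0,0,0,0,0, -0.0015,0,0,0,0,0,0, -0.001,0,0,0,0,0,0, -0.001,0,0,0,0,0,0, -0.001,0,0,0,0,0,0, -0.001,0,0,0,0,0,0]'; python3 go.py 0.472 -0.202 0.325
```

```text
clock: 10.02
tool_pos: [0.4725, -0.2031, 0.3148]
orientation: [-41.4, 89.7, -57.3]
force: [0.3, -2.2, 4.1]
opening: 0.0
t 10.03 pos [ 0.4725 -0.2031  0.3148] F [ 0.28 -2.22  4.13] open 0.0 q [  -1.   10.  -27.    0.  -53. -105.]
axes y [ 0.274  0.962 -0.004] z [ 0.962 -0.274  0.004]
shift [-0.0102  0.0009 -0.0007] rotvec [0.1  0.24 0.21]
```

```bash
python3 -m inch '[-0.001,0,0,0,0,0,0, -0.001,0,0,0,0,0,0, -0.001,0,0,0,0,0,0, -0.001,0,0,0,0,0,0, -0.001,0,0,0,0,0,0, -0.001,0,0,0,0,0,0, -0.001,0,0,0,0,0,0, -0.001,0,0,0,0,0,0]'; python3 go.py 0.472 -0.202 0.325; python3 -m inch '[-0.0008,0,0,0,0,0,0, -0.0008,0,0,0,0,0,0, -0.0008,0,0,0,0,0,0, -0.0008,0,0,0,0,0,0]'; python3 go.py 0.472 -0.202 0.325
```

```text
clock: 11.02
tool_pos: [0.4738, -0.2032, 0.324]
orientation: [-23.2, 89.5, -39.0]
force: [3.0, -2.9, 2.1]
opening: 0.0006
t 11.03 pos [ 0.4738 -0.2032  0.324 ] F [ 3.04 -2.89  2.06] open 0.0006 q [  -1.    9.  -26.    0.  -54. -105.]
axes y [ 0.273  0.962 -0.003] z [ 0.962 -0.273  0.008]
shift [-0.001   0.0007 -0.0021] rotvec [0.13 0.47 0.2 ]
clock: 11.52
tool_pos: [0.4741, -0.2031, 0.3275]
orientation: [-19.0, 89.5, -34.9]
force: [2.8, -0.6, 2.5]
opening: 0.0002
t 11.53 pos [ 0.4741 -0.2031  0.3275] F [ 2.83 -0.58  2.47] open 0.0002 q [  -1.    9.  -26.    0.  -55. -105.]
axes y [ 0.273  0.962 -0.003] z [ 0.962 -0.273  0.009]
shift [ 0.0024  0.0005 -0.0023] rotvec [0.14 0.51 0.17]
```

```bash
for i in 1; do python3 -m inch '[-0.0006,0,0,0,0,0,0, -0.0006,0,0,0,0,0,0, -0.0006,0,0,0,0,0,0, -0.0006,0,0,0,0,0,0]'; done; python3 -m inch '[-0.0006,0,0,0,0,0,0, -0.0006,0,0,0,0,0,0, -0.0006,0,0,0,0,0,0, -0.0006,0,0,0,0,0,0]'; python3 go.py 0.472 -0.202 0.325
```

```text
clock: 12.02
tool_pos: [0.4726, -0.2026, 0.3286]
orientation: [-34.1, 89.7, -50.0]
force: [0.5, -0.1, 0.4]
opening: 0.0006
clock: 12.52
tool_pos: [0.4714, -0.2024, 0.3302]
orientation: [-79.5, 89.8, -95.4]
force: [-0.1, -0.1, -0.2]
opening: 0.0003
t 12.53 pos [ 0.4714 -0.2024  0.3302] F [-0.12 -0.09 -0.22] open 0.0003 q [  -1.    9.  -26.    0.  -55. -105.]
axes y [ 0.275  0.962 -0.003] z [ 0.962 -0.275  0.001]
shift [0.0052 0.0006 0.0004] rotvec [0.05 0.03 0.16]
```

Contact ended gently at rest height. I'll move clear, up and then back.

```bash
python3 -m inch '[-0.004,0,0,0,0,0,0, -0.01,0,0,0,0,0,0, -0.02,0,0,0,0,0,0, -0.02,0,0,0,0,0,0, -0.02,0,0,0,0,0,0, 0,-0.03,-0.01,0,0,0,0, 0,-0.03,-0.01,0,0,0,0, 0,-0.03,-0.01,0,0,0,0, 0,-0.03,-0.01,0,0,0,0, 0,-0.03,-0.01,0,0,0,0, 0,-0.03,-0.01,0,0,0,0, 0,-0.03,-0.01,0,0,0,0, 0,0,0,0,0,0,0, 0,0,0,0,0,0,0]'
python3 - <<'E'
from plant import ctrl;from h import *;import pickle
s=ctrl.snapshot("scene");cv2.imwrite("pics/s4.png",cv2.resize(s["color"][60:310,60:380,::-1],None,fx=2.3,fy=2.3))
s=ctrl.snapshot("top");a=pickle.load(open("top.pkl","rb"))
cv2.imwrite("pics/t4.png",cv2.resize(np.hstack([x["color"][110:280,290:510,::-1] for x in(a,s)]),None,fx=1.8,fy=1.8))
P=cloud(s);m=yellow(s);w=np.zeros_like(m);w[233:262,426:455]=1;q=P[m&w];q=q[q[:,2]>.1];print(len(q),q.mean(0))
d=s["color"][195:250,365:412].astype(int);Q=P[195:250,365:412]
k=(d.max(-1)<70)&(Q[...,2]>.04)&(Q[...,2]<.057);print(k.sum(),np.median(Q[k],0))
E
```

```text
clock: 14.28
tool_pos: [0.343, -0.3903, 0.4176]
orientation: [-22.7, 89.3, -38.5]
force: [0.1, 0.1, -0.2]
opening: 0.0003
237 [ 0.47191857 -0.1999724   0.156268  ]
163 [ 0.49843094 -0.09395185  0.04754982]
```

View pics/s4.png

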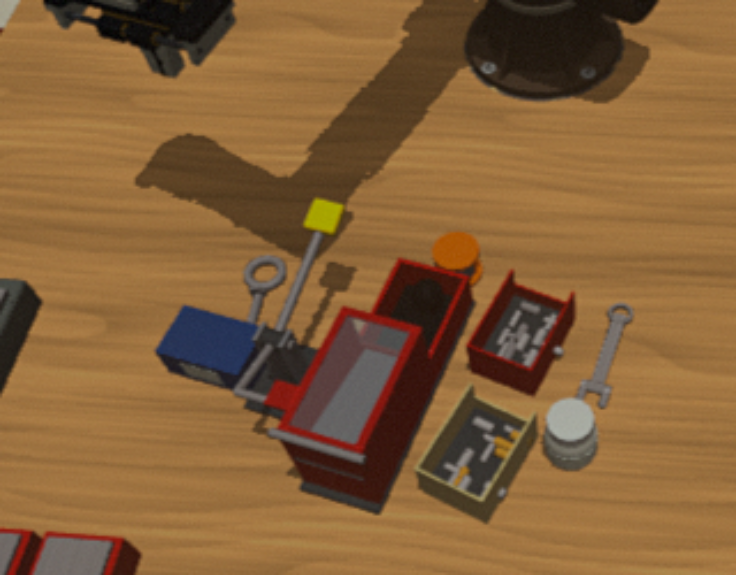

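View pics/t4.png

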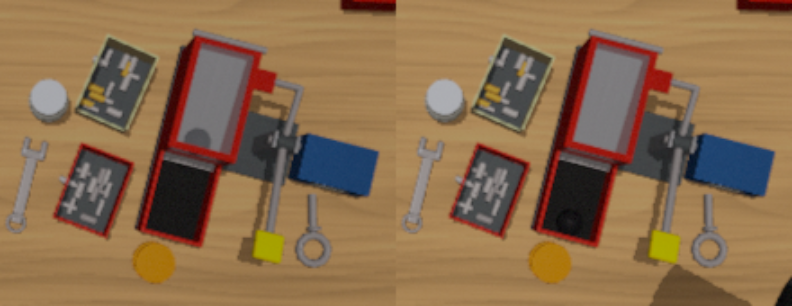

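The ball lies in the tray at (568,222) in the right half. The lid is shut and the bystanders have not moved. The pad height read 8 mm higher than before, so I'll re-measure it with the same filter as at the start.

Run:
```python
from plant import ctrl;from h import *;import pickle
for n,(u,v) in dict(top=(440,247),scene=(201,154)).items():
  for s in (pickle.load(open(n+".pkl","rb")),ctrl.snapshot(n)):
    P=cloud(s);m=yellow(s);w=np.zeros_like(m);w[v-14:v+15,u-14:u+15]=1;m&=w&(s["depth"]>0)
    q=P[m];print(n,len(q),np.median(q,0).round(4),q[:,2].std().round(4), 'px',np.argwhere(m).mean(0).round(1))
    if n=="top": print(' lid front',np.median(P[183:188,415:422,2]),np.median(P[150:180,400:405,2]),'bench',np.median(P[300:310,200:250,2]), 'lid hinge',P[134:140,398:430,2].mean())
```

```text
top 235 [ 0.4708 -0.2025  0.1478] 0.0032 px [246.5 438.7]
 lid front 0.12845384529483717 0.12839008000927593 bench -0.0003228078573641602 lid hinge 0.12924139039059546
top 236 [ 0.4714 -0.2023  0.1481] 0.0035 px [246.5 438.7]
 lid front 0.12894521758331945 0.12834104596834028 bench -0.0005922182371395079 lid hinge 0.14958132289733875
scene 161 [ 0.4724 -0.202   0.1481] 0.0122 px [153.3 200.3]
scene 168 [ 0.4722 -0.2023  0.148 ] 0.0255 px [153.3 200.1]
```

```bash
python3 -c "
from plant import ctrl;print(ctrl.get_obs()['clock']);print(ctrl.close_job())"
```

```text
14.475
the job is handed in; nothing more can be done
None
```

The job is done and handed in at 14.5 s. I pressed the lever to its stop with the closed fingertips, at about 20 N. I held it for about a second, until the ball knob had rolled into the tray. I then eased the lever up over about 6 s, with 2–6 N on the pad at the checks on the way up, until contact faded out at rest height, and moved clear.

**Last checks:**
- **Lever:** the pad is back at its starting height, 148 mm in both cameras.
- **Lid:** it is shut, with its front at 129 mm as at the start.
- **Ball:** it lies in the tray with its centre at about 35 mm, an estimate from its top at about 55 mm.
- **Bystanders:** they look unmoved in the before and after top views.
- **Wrist force:** it is about zero.

**Readings that disagreed:**
- The first pad height after moving clear was 156 mm. I put that down to stray depth pixels, because a re-measure with the median gave 148 mm.
- The mean height near the lid's hinge read 150 mm, against 129 mm at the start. I took that as depth outliers too and did not re-measure it.

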